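# Drop the pull handle of a rolling file case by one stop

### The job

The pull handle of the rolling file case beside the desk stands one stop too tall for the person who will pull it next. Press the lock button in the grip, lower the handle to its next hole and no further, and leave it locked there, let go, with the button sprung right back up. Do not force the handle, and leave the things on the desk where they are.

Things in the scene. Friction and masses are not known exactly. Their poses are not given: they have to be found in the camera images.
- grip (a point): Centre of the top face of the handle's grip: a level black soft bar 150 mm long (its y axis), 30 mm wide (x), 26 mm high, z up, that yields 1 to 4 mm under a firm push. It sits on two upright aluminium tubes, 58 mm either side of its middle, that slide into the outer tubes of a rolling file case that stands on the floor and does not move. The top is free for 50 mm each side of the button.
- button_top (a point): Centre of the top face of the lock button: a grey plastic block 36 mm long (y, along the grip) and 20 mm wide (x) in the middle of the grip, 7 mm proud of the grip's top when up. It moves straight down by 5.5 mm; pressing it needs 2.5 N at first and 6 N fully in. Held in, it lets the lock pins pass the holes without catching.
- lock_button (a joint): Travel of the lock button in m: 0 = up, 0.0055 = fully in. It is linked to two sprung pins (5 mm thick) in the tubes. With the pins in a hole it is up and the handle is locked both ways; 4 mm in or more, the handle can slide. Let go between holes, it stays some 3.5 mm in (the pins ride on the tube wall) until a push on the grip brings the pins to a hole; then it snaps up.
- handle (a joint): How far the handle is lowered, in m: 0 = its first hole, down to 0.15. The next hole is 36 to 62 mm lower (it differs from case to case; the holes are hidden in the tubes), the one after it 49 mm further. The handle stays where it is left; sliding it down takes a push of 7 to 10 N, on the button or the grip. More than 40 N would damage the lock.
- mast: The two upright outer aluminium tubes of the case's handle (19 x 26 mm, 116 mm apart), into which the handle slides. Origin midway between their black plastic collars, level with the tops of the tubes; y runs from tube to tube, z up. The grip's underside is 180 mm above this when the handle is at 0.
- mug: White mug, 82 mm wide and 95 mm high, standing on the desk; origin at the centre of its underside. Leave it alone.
- stapler: Black stapler, 150 x 36 mm, 52 mm high, on the desk; origin at the centre of its underside. Leave it alone.
- pen_pot: Dark steel pot with pens, 74 mm wide, 150 mm high with its pens, on the desk; origin at the centre of its underside. Leave it alone.

How it is judged:
By the outcome, as a careful person would: the job done as asked, in the order asked, and still so for the second after the job is handed in, with the robot touching nothing.
It also fails if it takes over 42 s, if anything falls off the work surface, if the arm or the gripper's body presses on something with over 40 N, if the wrist force passes 120 N, or if a joint passes its speed limit or range.

### The arm

A 6-joint arm with a two-finger parallel gripper is mounted at the origin on the work surface. World frame = base frame: x ahead of the robot, y to its left, z up, the work surface at z = 0. Lengths are in m, angles in rad, forces in N, time in s.
With the tool pointing down it reaches from about 0.3 to 0.85 m from the base axis. Payload 5.4 kg.
Tool frame: the origin (TCP) lies on the mounting face of the last link; the fingertips stand 173 mm ahead of it and the grasp point (between the pads) lies 155 mm ahead of it; z points along the fingers, y is the line along which they close (so a half turn about z gives the same grasp; the last joint's range is limited). The gripper opens to 85 mm and grips with 20 to 120 N. Pads are 22 mm wide; open, the fingers measure 114 mm over their backs; the gripper's body (76 mm by 85 mm) begins 54 mm behind the grasp point. The pads swing forward as they close: fully open they stand 13 mm farther back than shut.
Start: joints at [-1.386, 0.158, 1.597, -0, 1.386, -0.21], TCP at [0.221, -0.531, 0.405] pointing down, gripper open.
Joint ranges: [-2.91, 2.91], [-0.94, 2.29], [0.18, 2.7], [-1.29, 4.43], [0.17, 2.64], [-3, 3]. Speed limits (rad/s): [2.57, 2.57, 3.14, 3.14, 3.14, 3.14].

### API

Orientations are given as a unit quaternion [x, y, z, w].
In Python, from bench import manip, snapshot, spot_in, landmark_of gives the robot as it stands.
- The arm moves only by the tool jog_arm, never from a script. Its argument "series" is a list of rows, each a list of 5 numbers: the shift along the tool's x, y, z in cm, then the turn about the tool's z in units of 6 degrees (1.0 is 6 degrees), then the opening in per cent of the stroke, from 0 (shut) to 100 (fully open). In form: [[x, y, z, twist, fingers], ...]. A call has 1 to 12 rows; each row is the pose to reach, as a shift and turn from the pose commanded when the call began, along the tool's axes at that moment; what a row does not reach only later rows make up. A row lasts 1/12 s, in which the tool goes at most 41.7 mm and 7.16 degrees, less where a joint would pass 70% of its speed; a pose out of reach is approached as far as the arm can. A call with a gripper value outside its range is refused whole. The fingers move at their own pace and stop on an object; "grip_force" is the grip in N (left out, the last holds). Time passes only in rows, so rows that repeat a pose let the fingers close. It gives the time, the measured TCP pose, the force, the opening and the grip force at its end, in the units of the state.
- manip.sense(): the state, without advancing time (a new reading comes with each control period).
- snapshot(name): name is "scene" or "top" or "wrist"; returns a dict with "frame" (420x560x3 uint8, red, green, blue), "mtx" (3x3 intrinsics, pixels), "R" (3x3) and "t" (3): a world point X has camera coordinates R X + t. Camera axes: x right, y down, z forward; pixel columns grow to the right and rows downward; lengths in m; the calibration is good to about 2 mm. The wrist camera is an equidistant fisheye: a pixel r from the principal point sees the ray r / f radians off the axis. A picture is of the moment at which its call begins. There is no depth.
- manip.finish_job(): hands the job in; it is judged then, once.
Trained networks look in a picture, given as the dict that the camera call returned (one of the last four; its "shot" number tells which), for a name from the list of things; names that differ only in an ending like _2 or _b are one class to them, and where a whole thing is asked for, a point or a joint stands for the part that bears it (a point fixed in the world has none). Each returns a list of dicts, best first, with "conf" (0 to 1); they miss things now and then, are a little off and sometimes report something else, mostly with a low value. They report only what shows in the picture. A call takes as long as a camera call.
- spot_in(picture, name): "point" ([row, column] in pixels, amid what is visible of it).
- landmark_of(picture, name): "point" ([row, column] in pixels: a listed point, or the origin of a listed thing).
The state is a dict: "clock": time; "joints": joint angles; "joint_velocities": joint speeds; "tau": joint torques, N m; "position": TCP position; "ee_rot": TCP orientation; "contact_force": force on the tool from outside, world axes, zero at the start; "wrist_torque": the same for the moment, N m; "width": opening from 0.0 (shut) to 1.0 (fully open); "grip_force": force on a finger pad.
Only numpy, scipy, OpenCV 4.12 (cv2) and the standard library are available. Lean on these libraries where they do the work, as an engineer would, in place of code of your own. Each camera call takes 0.05 s, during which the arm holds its last target. There are 200 camera calls.

## Working session

There is one attempt and no reset: what is moved stays moved. The work goes in short steps, Python scripts to look and compute and a tool call to move; the robot and the scene stay as the last step left them, time stands still between calls to the robot, and variables do not carry over. Pictures are saved under pics/ and viewed, at most 10 in all, crops included, and the job is handed in when it is done.

Besides the shell and the picture viewer there is one more tool, called after "Request:" by a JSON object that holds its "api" and its "payload", one argument or row to a line. jog_arm: Moves the arm, as the interface text tells. Its arguments: {"type":"object","properties":{"series":{"type":"array"},"grip_force":{"type":"number"}},"required":["series"]}

```bash
mkdir -p pics; cat > h.py <<'E'
import numpy as np, cv2
from bench import manip, snapshot, spot_in, landmark_of
def ray(s,p):
    K=s["mtx"];R=np.array(s["R"]);t=np.array(s["t"])
    d=np.linalg.inv(K)@np.array([p[1],p[0],1.]);d=R.T@d
    return -R.T@t,d/np.linalg.norm(d)
def tri(rs):
    A=sum(np.eye(3)-np.outer(d,d) for c,d in rs);b=sum((np.eye(3)-np.outer(d,d))@c for c,d in rs)
    X=np.linalg.solve(A,b);return X,[np.linalg.norm((np.eye(3)-np.outer(d,d))@(X-c)) for c,d in rs]
E
python3 - <<'E'
from h import *
S={n:snapshot(n) for n in("scene","top")}
st=manip.sense();print(st)
for n,s in S.items(): cv2.imwrite(f"pics/{n}0.png",s["frame"][:,:,::-1]);print(n,s["mtx"],s["R"],s["t"])
for k in("grip","button_top","mast","mug","stapler","pen_pot"):
    L={n:landmark_of(s,k)[:2] for n,s in S.items()}
    print(k,L)
    if all(L.values()): print(tri([ray(S[n],L[n][0]["point"]) for n in S]))
E
```

```text
{'clock': 0.1, 'joints': array([-1.38611017e+00,  1.59047147e-01,  1.59812419e+00,  1.08489261e-06,
        1.38620178e+00, -2.10061480e-01]), 'joint_velocities': array([-0.00022704, -0.00157323, -0.00229368,  0.00075104, -0.00042865,
       -0.00081817]), 'tau': array([-4.23798028e-04, -3.96988785e+01, -3.32338572e+01, -1.14265190e-04,
        4.19309377e-03,  3.73166543e-06]), 'position': array([ 0.22108485, -0.53052694,  0.40377179]), 'ee_rot': array([ 9.80584570e-01,  1.96094640e-01,  1.18277621e-05, -8.90153946e-04]), 'contact_force': array([0.08672475, 0.04100758, 0.65337307]), 'wrist_torque': array([0.04093835, 0.00154413, 0.01321782]), 'grip_force': 0.0, 'width': 0.9975627429478143}
scene [[453.57019261   0.         281.7353281 ]
 [  0.         453.57019261 207.27232244]
 [  0.           0.           1.        ]] [[ 0.75816393  0.65204304 -0.00522717]
 [ 0.52094113 -0.61050751 -0.59657432]
 [-0.39218336  0.44957809 -0.80254081]] [-0.32266286 -0.18379229  1.38994409]
top [[537.57941999   0.         278.20318553]
 [  0.         537.57941999 218.29167526]
 [  0.           0.    
[... 695 characters left out ...]
 []}
mug {'scene': [{'point': [248.0, 213.3], 'conf': 0.92}], 'top': [{'point': [270.7, 313.0], 'conf': 0.82}]}
(array([ 0.33396184, -0.17218991, -0.02080984]), [np.float64(0.0008349081360148124), np.float64(0.0008349081360148296)])
stapler {'scene': [{'point': [147.3, 308.7], 'conf': 0.8}], 'top': [{'point': [272.0, 148.7], 'conf': 0.6}]}
(array([0.31341984, 0.26699146, 0.0015693 ]), [np.float64(0.006745455867457314), np.float64(0.0067454558674571174)])
pen_pot {'scene': [{'point': [284.1, 151.9], 'conf': 0.76}], 'top': [{'point': [279.7, 374.2], 'conf': 0.76}]}
(array([ 3.09753987e-01, -3.43509593e-01, -2.35438760e-04]), [np.float64(0.006939061441779887), np.float64(0.006939061441779807)])
```

```bash
python3 -c "
import cv2,numpy as np
a=[cv2.imread(f'pics/{n}0.png') for n in('scene','top')]
cv2.imwrite('pics/both.png',cv2.resize(np.vstack(a),None,fx=.71,fy=.71))"
```

```text
(no output)
```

View pics/both.png

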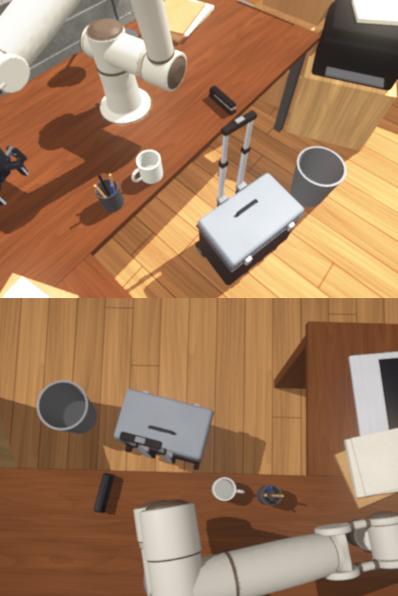

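The scene view shows the grip near (166,335), and the top view shows it near (197,199). I'll zoom in on both.

```bash
python3 -c "
import cv2,numpy as np
a=cv2.imread('pics/scene0.png')[140:240,290:390];b=cv2.imread('pics/top0.png')[165:265,150:250]
cv2.imwrite('pics/z.png',cv2.resize(np.hstack([a,b]),None,fx=4,fy=4,interpolation=cv2.INTER_CUBIC))"
```

```text
(no output)
```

View pics/z.png

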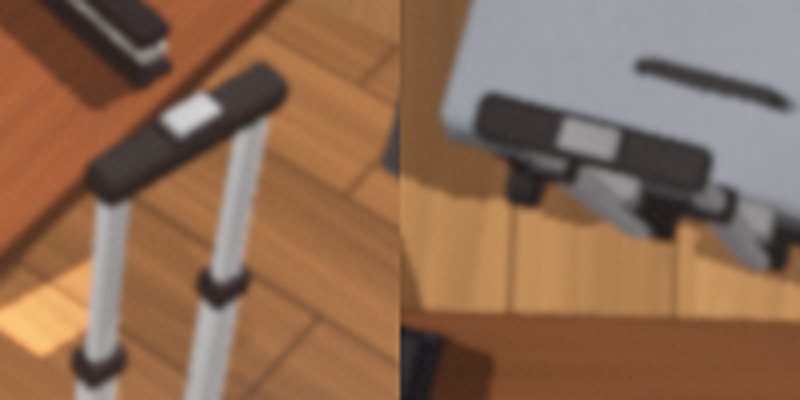

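The crop shows the button at about (168,337) in the scene view and (199,197) in the top view. The grip is turned about 14° from world y. Next I'll measure it precisely.

```bash
cat >> h.py <<'E'
def onz(s,p,z):
    c,d=ray(s,p);return c+d*(z-c[2])/d[2]
E
python3 - <<'E'
from h import *
S={n:snapshot(n) for n in("scene","top")}
B={}
for n,c in(("scene",(168,337)),("top",(199,197))):
    f=S[n]["frame"].astype(int);g=cv2.cvtColor(S[n]["frame"],cv2.COLOR_RGB2HSV)
    # black grip around the grey button
    dark=(g[...,2]<90).astype(np.uint8)
    r,cc=c; w=np.zeros_like(dark);w[r-14:r+15,cc-6:cc+7]=1
    br=((g[...,2]>110)&(g[...,1]<60)).astype(np.uint8)
    k,l,st,ce=cv2.connectedComponentsWithStats(br); i=l[r,cc]
    print(n,"button",ce[i][::-1],st[i]); B[n]=ce[i][::-1]
X,e=tri([ray(S[n],B[n]) for n in S]);print(X,e)
z=X[2]
z2=lambda u,v,r0,c0:((v+.5)/4-.5+r0,(u+.5)/4-.5+c0)
ends={"top":[z2(80,112,165,150),z2(310,172,165,150)]}
for s,(a,b) in {"top":ends["top"],"scene":[z2(270,78,140,290),z2(100,180,140,290)]}.items():
    A=onz(S[s],a,z-.012);C=onz(S[s],b,z-.012);d=A-C
    print(s,A,C,(A+C)/2,np.linalg.norm(d),np.degrees(np.arctan2(d[1],d[0])))
E
```

```text
scene button [168.         337.18095238] [330 163  15  11 105]
top button [199.2293578  196.70642202] [190 195  15  10 109]
[0.49814351 0.12772341 0.15936556] [np.float64(4.640715236366758e-05), np.float64(4.640715236370582e-05)]
top [0.51438213 0.19689418 0.14736556] [0.48103285 0.05390578 0.14736556] [0.49770749 0.12539998 0.14736556] 0.14682594465370996 76.87155616613443
scene [0.51333121 0.19426455 0.14736556] [0.48296928 0.05769925 0.14736556] [0.49815025 0.1259819  0.14736556] 0.13989971215470315 77.46555986076818
```

Request:
{"api": "jog_arm", "payload": {
  "series": [
    [2.6,-2.5,0,0.5,0],
    [5.2,-5,0,1,0],
    [7.8,-7.5,0,1.5,0],
    [10.4,-10,0,2,0],
    [13,-12.5,0,2.5,0],
    [15.6,-15,0,3,0],
    [18.2,-17.5,0,3.5,0],
    [20.8,-20,0,4,0],
    [23.4,-22.5,0,4.5,0],
    [26,-25,0,5,0],
    [28.6,-27.5,0,5.5,0],
    [31.2,-30,0,6,0]
  ]
}}

```text
clock: 1.8
position: [0.394, -0.1321, 0.405]
ee_rot: [0.993, -0.118, 0.0, 0.0]
contact_force: [0.5, -0.7, 0.2]
width: 0.001
grip_force: 0.0
```

```bash
cat >> h.py <<'E'
from scipy.spatial.transform import Rotation as Ro
def todo(X):
    s=manip.sense();M=Ro.from_quat(s["ee_rot"]).as_matrix()
    print("clk",s["clock"],"pos",s["position"],"F",s["contact_force"],"w",s["width"],"yawY",np.degrees(np.arctan2(M[1,1],M[0,1])))
    print("z axis",M[:,2],"shift cm",M.T@(np.array(X)-s["position"]-M[:,2]*.173)*100)
E
python3 -c "
from h import *
todo([.498,.1275,.159])"
```

```text
clk 1.8 pos [ 0.39401584 -0.132109    0.40502916] F [ 0.528076   -0.70184247  0.2400466 ] w 0.000957896848550913 yawY -103.54523912333914
z axis [ 9.28422414e-04 -6.31261396e-04 -9.99999370e-01] shift cm [  4.00297068 -27.68399666   7.29616606]
```

Request:
{"api": "jog_arm", "payload": {
  "series": [
    [0.4,-2.8,0,0,0],
    [0.9,-6,0,0,0],
    [1.3,-9.2,0,0,0],
    [1.8,-12.4,0,0,0],
    [2.3,-15.6,0.5,0,0],
    [2.7,-18.8,1,0,0],
    [3.2,-22,2,0,0],
    [3.6,-25.2,3,0,0],
    [4,-27.7,4,0,0],
    [4,-27.7,4.3,0,0],
    [4,-27.7,4.3,0,0],
    [4,-27.7,4.3,0,0]
  ]
}}

```text
clock: 2.8
position: [0.4967, 0.1261, 0.3617]
ee_rot: [0.993, -0.116, -0.0, 0.0]
contact_force: [1.1, -0.3, 0.2]
width: 0.005
grip_force: 0.0
```

```bash
python3 -c "
from h import *
todo([.498,.1275,.159])
s={n:snapshot(n) for n in('scene','top','wrist')}
a=s['scene']['frame'][120:220,280:400];b=s['top']['frame'][150:250,140:260]
w=s['wrist'];print(w['mtx'],w['R'],w['t'],landmark_of(w,'button_top')[:1],landmark_of(w,'grip')[:1])
im=np.hstack([a,b]);im=cv2.resize(im,(800,333),interpolation=cv2.INTER_CUBIC)
cv2.imwrite('pics/a.png',im[:,:,::-1]);cv2.imwrite('pics/aw.png',w['frame'][:,:,::-1])"
```

```text
clk 2.8 pos [0.49666068 0.1261038  0.36169629] F [ 1.14858676 -0.29968183  0.21019897] w 0.004530435714754144 yawY -103.36966869029129
z axis [-4.66337683e-04 -4.78968136e-04 -9.99999777e-01] shift cm [ 0.10496906 -0.17843697  2.96949545]
[[325.1922621    0.         279.29385425]
 [  0.         325.1922621  215.36642695]
 [  0.           0.           1.        ]] [[-2.32262269e-01 -9.72652958e-01 -6.79949546e-04]
 [-9.25198097e-01  2.20714603e-01  3.08696525e-01]
 [-3.00104513e-01  7.23276434e-02 -9.51160340e-01]] [0.23797929 0.40646504 0.47998654] [{'point': [255.8, 269.9], 'conf': 0.89}] []
```

View pics/a.png

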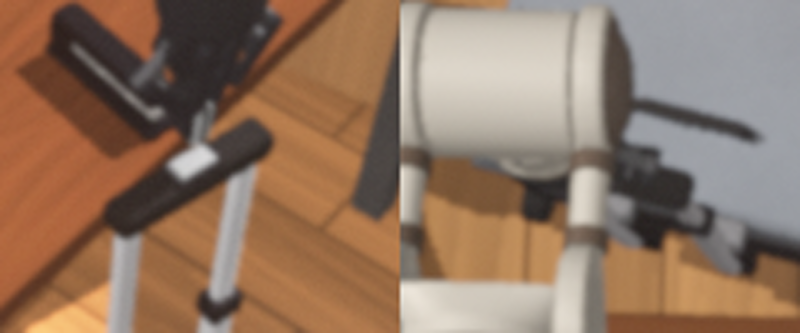

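View pics/aw.png

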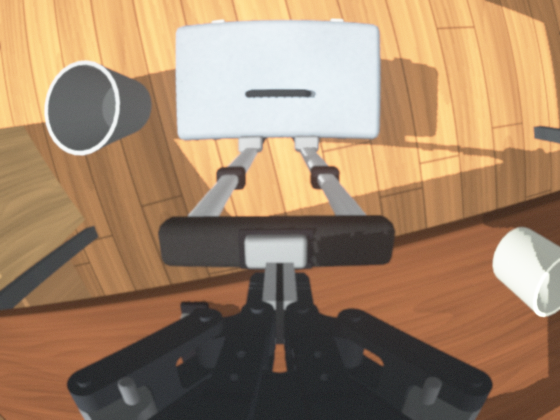

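The tips are above the button, and the wrist view shows the button at (251,276). I'll check that against the calibration.

```bash
cat >> h.py <<'E'
def wray(s,p):
    K=s["mtx"];R=np.array(s["R"]);t=np.array(s["t"])
    v=np.array([p[1]-K[0,2],p[0]-K[1,2]]);r=np.hypot(*v);th=r/K[0,0]
    d=R.T@np.r_[v/r*np.sin(th),np.cos(th)];return -R.T@t,d
E
python3 - <<'E'
from h import *
s=snapshot("wrist")
for p,z in(((250.5,275.5),.159),((255.8,269.9),.159),((240,162),.14),((240,393),.14)):
    c,d=wray(s,p);print(p,c+d*(z-c[2])/d[2])
E
```

```text
(250.5, 275.5) [0.50078098 0.12733589 0.159     ]
(255.8, 269.9) [0.4982324  0.13132101 0.159     ]
(240, 162) [0.5164533  0.20157167 0.14      ]
(240, 393) [0.48090131 0.05235156 0.14      ]
```

Request:
{"api": "jog_arm", "payload": {
  "series": [
    [0.2,-0.1,0.8,0,0],
    [0.2,-0.1,1.6,0,0],
    [0.2,-0.1,2.2,0,0],
    [0.2,-0.1,2.5,0,0],
    [0.2,-0.1,2.5,0,0],
    [0.2,-0.1,2.5,0,0]
  ]
}}

```text
clock: 3.6
position: [0.4989, 0.1269, 0.3364]
ee_rot: [0.993, -0.116, -0.0, 0.0]
contact_force: [0.0, 0.3, 0.1]
width: -0.002
grip_force: 0.0
```

Request:
{"api": "jog_arm", "payload": {
  "series": [
    [0,0,0.1,0,0],
    [0,0,0.2,0,0],
    [0,0,0.3,0,0],
    [0,0,0.4,0,0],
    [0,0,0.4,0,0]
  ]
}}

```text
clock: 4.02
position: [0.4991, 0.127, 0.3331]
ee_rot: [0.993, -0.116, 0.0, -0.0]
contact_force: [0.2, 0.3, 4.9]
width: 0.002
grip_force: 2.0
```

Request:
{"api": "jog_arm", "payload": {
  "series": [
    [0,0,0.1,0,0],
    [0,0,0.2,0,0],
    [0,0,0.3,0,0],
    [0,0,0.3,0,0]
  ]
}}

```text
clock: 4.35
position: [0.4991, 0.1269, 0.3301]
ee_rot: [0.993, -0.116, 0.0, -0.0]
contact_force: [-1.0, 0.6, 6.7]
width: 0.0
grip_force: 2.9
```

Request:
{"api": "jog_arm", "payload": {
  "series": [
    [0,0,0.1,0,0],
    [0,0,0.2,0,0],
    [0,0,0.3,0,0],
    [0,0,0.4,0,0],
    [0,0,0.5,0,0]
  ]
}}

```text
clock: 4.77
position: [0.4991, 0.127, 0.3255]
ee_rot: [0.993, -0.116, 0.0, -0.0]
contact_force: [-2.7, 0.4, 8.0]
width: -0.004
grip_force: 3.9
```

Request:
{"api": "jog_arm", "payload": {
  "series": [
    [0,0,0.15,0,0],
    [0,0,0.3,0,0],
    [0,0,0.45,0,0],
    [0,0,0.6,0,0],
    [0,0,0.75,0,0],
    [0,0,0.9,0,0]
  ]
}}

```text
clock: 5.27
position: [0.4991, 0.127, 0.3164]
ee_rot: [0.993, -0.116, 0.0, -0.0]
contact_force: [-2.4, -0.5, 8.3]
width: 0.006
grip_force: 4.0
```

Request:
{"api": "jog_arm", "payload": {
  "series": [
    [0,0,0.2,0,0],
    [0,0,0.4,0,0],
    [0,0,0.6,0,0],
    [0,0,0.8,0,0],
    [0,0,0.8,0,0]
  ]
}}

```text
clock: 5.68
position: [0.4991, 0.1269, 0.3081]
ee_rot: [0.993, -0.116, 0.0, -0.0]
contact_force: [-0.9, 0.5, 6.8]
width: -0.001
grip_force: 2.9
```

Request:
{"api": "jog_arm", "payload": {
  "series": [
    [0,0,-0.5,0,0],
    [0,0,-1.5,0,0],
    [0,0,-2.5,0,40],
    [0,0,-3,0,80],
    [0,0,-3,0,80],
    [0,0,-3,0,80],
    [0,0,-3,0,80],
    [0,0,-3,0,80]
  ]
}}

```text
clock: 6.35
position: [0.4987, 0.1269, 0.3371]
ee_rot: [0.993, -0.117, -0.001, 0.0]
contact_force: [-0.6, -0.3, 0.4]
width: 0.8
grip_force: 0.0
```

```bash
python3 -c "
from h import *
todo([.499,.127,.1335])
s={n:snapshot(n) for n in('scene','wrist')}
a=s['scene']['frame'][120:220,270:400];a=cv2.resize(a,(390,300),interpolation=cv2.INTER_CUBIC)
b=s['wrist']['frame'][160:420,100:450];b=cv2.resize(b,(404,300))
cv2.imwrite('pics/b.png',np.hstack([a,b])[:,:,::-1])"
```

```text
clk 6.35 pos [0.49869304 0.12687537 0.33712102] F [-0.6151824  -0.2767619   0.36447473] w 0.8004132787483087 yawY -103.38160723128091
z axis [-1.17307475e-03 -2.35416754e-05 -9.99999312e-01] shift cm [ 0.05010453 -0.02522321  3.06205167]
```

View pics/b.png

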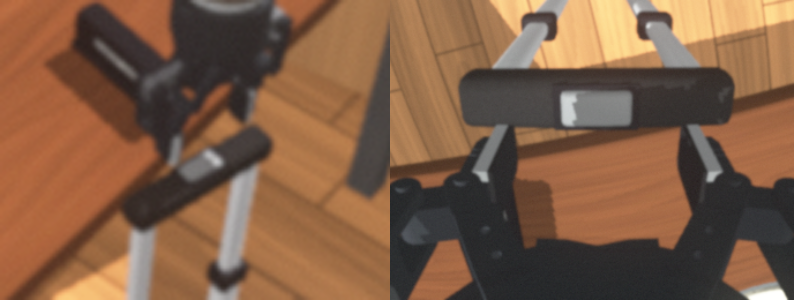

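Request:
{"api": "jog_arm", "payload": {
  "series": [
    [0,0,0.8,0,80],
    [0,0,1.6,0,80],
    [0,0,2.4,0,80],
    [0,0,2.8,0,80],
    [0,0,3,0,80],
    [0,0,3.1,0,80],
    [0,0,3.2,0,80],
    [0,0,3.3,0,80]
  ]
}}

```text
clock: 7.12
position: [0.4991, 0.1269, 0.3049]
ee_rot: [0.993, -0.117, 0.0, -0.0]
contact_force: [0.1, -0.4, -0.3]
width: 0.804
grip_force: 0.0
```

Request:
{"api": "jog_arm", "payload": {
  "series": [
    [0,0,0.1,0,80],
    [0,0,0.2,0,80],
    [0,0,0.3,0,80]
  ]
}}

```text
clock: 7.37
position: [0.499, 0.1269, 0.3018]
ee_rot: [0.993, -0.117, 0.0, -0.0]
contact_force: [-0.1, 0.2, -0.8]
width: 0.797
grip_force: 0.0
```

Request:
{"api": "jog_arm", "payload": {
  "series": [
    [0,0,0.1,0,80],
    [0,0,0.2,0,80],
    [0,0,0.3,0,80]
  ]
}}

```text
clock: 7.62
position: [0.499, 0.1269, 0.2988]
ee_rot: [0.993, -0.117, 0.0, -0.0]
contact_force: [-0.7, -0.7, 4.4]
width: 0.802
grip_force: 2.1
```

Request:
{"api": "jog_arm", "payload": {
  "series": [
    [0,0,0.1,0,80],
    [0,0,0.2,0,80],
    [0,0,0.3,0,80],
    [0,0,0.4,0,80]
  ]
}}

```text
clock: 7.95
position: [0.4991, 0.1269, 0.296]
ee_rot: [0.993, -0.116, -0.0, 0.0]
contact_force: [-4.8, 0.2, 9.3]
width: 0.804
grip_force: 5.0
```

Request:
{"api": "jog_arm", "payload": {
  "series": [
    [0,0,0.1,0,80],
    [0,0,0.2,0,80],
    [0,0,0.3,0,80],
    [0,0,0.4,0,80]
  ]
}}

```text
clock: 8.28
position: [0.4991, 0.1269, 0.292]
ee_rot: [0.993, -0.116, -0.0, 0.0]
contact_force: [-5.1, -1.3, 11.0]
width: 0.8
grip_force: 5.0
```

Request:
{"api": "jog_arm", "payload": {
  "series": [
    [0,0,0.07,0,80],
    [0,0,0.14,0,80],
    [0,0,0.2,0,80]
  ]
}}

```text
clock: 8.53
position: [0.4991, 0.1269, 0.29]
ee_rot: [0.993, -0.116, -0.0, 0.0]
contact_force: [-4.9, -0.7, 10.3]
width: 0.801
grip_force: 4.9
```

Request:
{"api": "jog_arm", "payload": {
  "series": [
    [0,0,0.07,0,80],
    [0,0,0.14,0,80],
    [0,0,0.2,0,80]
  ]
}}

```text
clock: 8.78
position: [0.4991, 0.127, 0.288]
ee_rot: [0.993, -0.116, 0.0, 0.0]
contact_force: [-4.9, -0.8, 9.5]
width: 0.803
grip_force: 5.0
```

Request:
{"api": "jog_arm", "payload": {
  "series": [
    [0,0,0.07,0,80],
    [0,0,0.14,0,80],
    [0,0,0.2,0,80]
  ]
}}

```text
clock: 9.03
position: [0.4991, 0.127, 0.286]
ee_rot: [0.993, -0.116, -0.0, 0.0]
contact_force: [-5.1, -1.2, 9.5]
width: 0.801
grip_force: 5.0
```

Request:
{"api": "jog_arm", "payload": {
  "series": [
    [0,0,0.07,0,80],
    [0,0,0.14,0,80],
    [0,0,0.2,0,80]
  ]
}}

```text
clock: 9.28
position: [0.4991, 0.127, 0.284]
ee_rot: [0.993, -0.116, -0.0, 0.0]
contact_force: [-4.6, -0.3, 10.4]
width: 0.799
grip_force: 4.9
```

Request:
{"api": "jog_arm", "payload": {
  "series": [
    [0,0,0.07,0,80],
    [0,0,0.14,0,80],
    [0,0,0.2,0,80]
  ]
}}

```text
clock: 9.53
position: [0.4991, 0.1269, 0.282]
ee_rot: [0.993, -0.116, -0.0, 0.0]
contact_force: [-4.4, -0.6, 10.3]
width: 0.798
grip_force: 5.0
```

Request:
{"api": "jog_arm", "payload": {
  "series": [
    [0,0,0.07,0,80],
    [0,0,0.14,0,80],
    [0,0,0.2,0,80]
  ]
}}

```text
clock: 9.78
position: [0.4991, 0.1269, 0.28]
ee_rot: [0.993, -0.116, -0.0, 0.0]
contact_force: [-4.2, 0.1, 9.7]
width: 0.798
grip_force: 4.9
```

Request:
{"api": "jog_arm", "payload": {
  "series": [
    [0,0,0.07,0,80],
    [0,0,0.14,0,80],
    [0,0,0.2,0,80]
  ]
}}

```text
clock: 10.03
position: [0.4991, 0.1269, 0.278]
ee_rot: [0.993, -0.116, -0.0, 0.0]
contact_force: [-4.2, -0.1, 10.3]
width: 0.798
grip_force: 5.0
```

Request:
{"api": "jog_arm", "payload": {
  "series": [
    [0,0,0.07,0,80],
    [0,0,0.14,0,80],
    [0,0,0.2,0,80]
  ]
}}

```text
clock: 10.28
position: [0.4991, 0.127, 0.2759]
ee_rot: [0.993, -0.116, -0.0, 0.0]
contact_force: [-4.5, 0.5, 9.2]
width: 0.803
grip_force: 4.6
```

Request:
{"api": "jog_arm", "payload": {
  "series": [
    [0,0,0.07,0,80],
    [0,0,0.14,0,80],
    [0,0,0.2,0,80]
  ]
}}

```text
clock: 10.53
position: [0.499, 0.1269, 0.2734]
ee_rot: [0.993, -0.116, -0.0, 0.0]
contact_force: [-3.6, -1.4, 7.0]
width: 0.801
grip_force: 3.5
```

Request:
{"api": "jog_arm", "payload": {
  "series": [
    [0,0,0.05,0,80],
    [0,0,0.1,0,80]
  ]
}}

```text
clock: 10.7
position: [0.4991, 0.1269, 0.2726]
ee_rot: [0.993, -0.116, -0.0, 0.0]
contact_force: [-4.2, -0.6, 7.1]
width: 0.802
grip_force: 3.9
```

Request:
{"api": "jog_arm", "payload": {
  "series": [
    [0,0,0.05,0,80],
    [0,0,0.1,0,80]
  ]
}}

```text
clock: 10.87
position: [0.499, 0.1269, 0.2716]
ee_rot: [0.993, -0.116, -0.0, 0.0]
contact_force: [-3.4, 0.1, 8.2]
width: 0.802
grip_force: 4.1
```

```bash
python3 -c "
from h import *
s={n:snapshot(n) for n in('scene','wrist')}
a=s['scene']['frame'][120:220,270:400];a=cv2.resize(a,(390,300),interpolation=cv2.INTER_CUBIC)
b=s['wrist']['frame'][190:320,170:345];b=cv2.resize(b,(404,300))
cv2.imwrite('pics/c.png',np.hstack([a,b])[:,:,::-1])"
```

```text
(no output)
```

View pics/c.png

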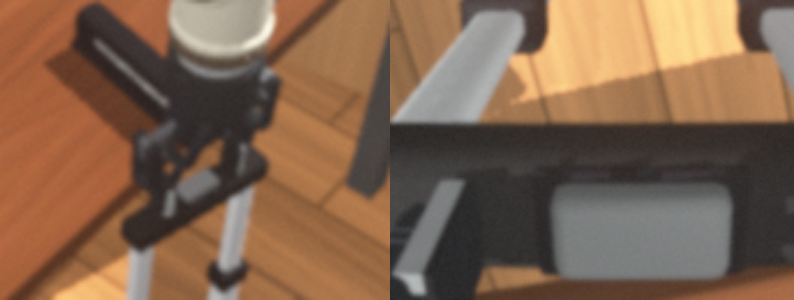

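The button's state isn't clear from this picture. Force is still at the sliding level, so I'll keep going in small steps and track the button in the wrist view.

```bash
cat >> h.py <<'E'
import os
def cmp():
    s=snapshot("wrist")["frame"][215:330,180:380]
    g=cv2.cvtColor(s,cv2.COLOR_RGB2GRAY);os.path.exists("ref.png") or cv2.imwrite("ref.png",g)
    r=cv2.imread("ref.png",0)
    T=r[35:85,50:130];m=cv2.minMaxLoc(cv2.matchTemplate(g,T,cv2.TM_CCOEFF_NORMED))
    h=cv2.threshold(g,70,255,0)[1];k,l,st,c=cv2.connectedComponentsWithStats(h);i=l[55,92]
    print("match",m[1],m[3],"btn",st[i],c[i].round(2))
E
python3 -c "
from h import *
cmp()"
```

```text
match 1.0 (50, 35) btn [  27   54  150   61 5186] [104.87  86.21]
```

Request:
{"api": "jog_arm", "payload": {
  "series": [
    [0,0,0.05,0,80],
    [0,0,0.1,0,80]
  ]
}}

```text
clock: 11.18
position: [0.4991, 0.1269, 0.2709]
ee_rot: [0.993, -0.116, -0.0, 0.0]
contact_force: [-5.5, -0.1, 11.0]
width: 0.801
grip_force: 5.7
```

```bash
python3 -c "
from h import *
cmp()"
```

```text
match 0.9970663785934448 (50, 35) btn [  27   54  150   61 5179] [104.63  86.18]
```

Request:
{"api": "jog_arm", "payload": {
  "series": [
    [0,0,0.05,0,80],
    [0,0,0.1,0,80]
  ]
}}

```text
clock: 11.4
position: [0.4991, 0.127, 0.2703]
ee_rot: [0.993, -0.116, -0.0, 0.0]
contact_force: [-6.8, -0.9, 14.6]
width: 0.799
grip_force: 7.2
```

```bash
python3 -c "
from h import *
cmp()"
```

```text
match 0.9954653978347778 (50, 35) btn [  27   54  150   61 5214] [104.23  86.28]
```

Force has risen past the sliding range to 14.6 N, so the handle looks locked. I'll back off and check.

Request:
{"api": "jog_arm", "payload": {
  "series": [
    [0,0,-0.4,0,80],
    [0,0,-1.2,0,80],
    [0,0,-2.2,0,80],
    [0,0,-3.2,0,80],
    [0,0,-3.8,0,80],
    [0,0,-3.8,0,80],
    [0,0,-3.8,0,80]
  ]
}}

```text
clock: 12.03
position: [0.4991, 0.1269, 0.3073]
ee_rot: [0.993, -0.116, 0.001, -0.0]
contact_force: [-0.1, 0.6, -0.6]
width: 0.798
grip_force: 0.0
```

```bash
python3 -c "
from h import *
todo([.499,.127,.1335])
s={n:snapshot(n) for n in('scene','wrist')}
a=s['scene']['frame'][120:220,270:400];a=cv2.resize(a,(390,300),interpolation=cv2.INTER_CUBIC)
b=s['wrist']['frame'][160:420,100:450];b=cv2.resize(b,(404,300))
cv2.imwrite('pics/d.png',np.vstack([cv2.imread('pics/b.png'),np.hstack([a,b])[:,:,::-1]]))"
```

```text
clk 12.0333 pos [0.49911595 0.12689482 0.30727685] F [-0.13637537  0.6058251  -0.55866726] w 0.798270640318999 yawY -103.37990452410989
z axis [ 1.25212709e-03  6.57989590e-06 -9.99999216e-01] shift cm [-0.03485601 -0.0024031   0.07765709]
```

View pics/d.png

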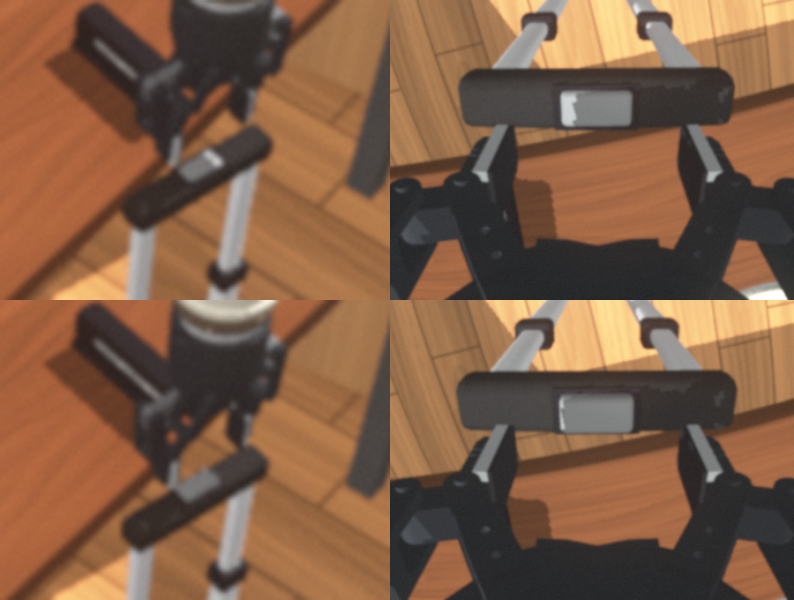

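The button now stands prouder in the wrist view: its lower edge passes the grip's. I'll repeat the first wrist view's geometry, shifted down by the handle travel, to confirm it is fully up.

Request:
{"api": "jog_arm", "payload": {
  "series": [
    [-0.2,0.1,-0.5,0,40],
    [-0.2,0.1,-0.5,0,0],
    [-0.2,0.1,-0.5,0,0],
    [-0.2,0.1,-0.5,0,0],
    [-0.2,0.1,-0.5,0,0],
    [-0.2,0.1,-0.5,0,0]
  ]
}}

```text
clock: 12.63
position: [0.4967, 0.1264, 0.3116]
ee_rot: [0.993, -0.117, -0.0, 0.0]
contact_force: [1.1, -0.5, 0.8]
width: 0.001
grip_force: 0.0
```

```bash
python3 -c "
from h import *
todo([.499,.127,.11])
w=snapshot('wrist');cv2.imwrite('pics/ew.png',w['frame'][:,:,::-1])
A=cv2.imread('pics/aw.png')[190:310,150:410];B=w['frame'][190:310,150:410,::-1]
cv2.imwrite('pics/e.png',cv2.resize(np.vstack([A,B]),None,fx=2.5,fy=2.5,interpolation=cv2.INTER_CUBIC))"
```

```text
clk 12.6333 pos [0.49672361 0.12637544 0.31155954] F [ 1.10959548 -0.53570659  0.75828254] w 0.0014144601292391432 yawY -103.38277017144082
z axis [-2.71308398e-04 -6.33159727e-06 -9.99999963e-01] shift cm [ 0.21229217 -0.11483814  2.85589123]
```

View pics/e.png

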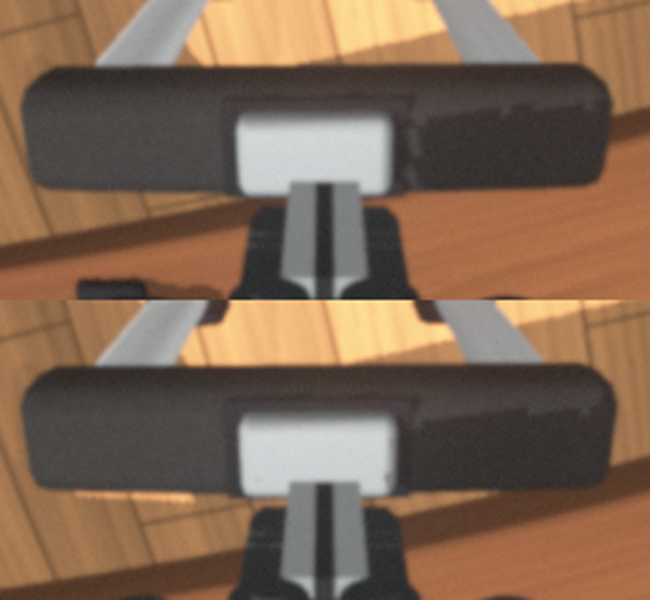

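The two views match: the button is fully up and the handle is about 50 mm lower, which fits the next hole. I'll retreat and hand in.

Request:
{"api": "jog_arm", "payload": {
  "series": [
    [0,0,-2,0,0],
    [0,0,-5,0,0],
    [0,0,-8,0,0],
    [0,0,-10,0,0],
    [0,0,-10,0,0],
    [0,0,-10,0,0]
  ]
}}

```text
clock: 13.18
position: [0.4971, 0.1264, 0.413]
ee_rot: [0.993, -0.116, 0.001, -0.0]
contact_force: [0.6, -0.1, -0.8]
width: 0.006
grip_force: 0.0
```

```bash
python3 -c "
from h import *
print(manip.sense()['contact_force'],manip.finish_job())"
```

```text
the job is handed in; nothing more can be done
[ 0.62785204 -0.07572294 -0.79898242] None
```

I lowered the handle about 50 mm to its next hole: it held against a 14.6 N downward push there, the button is sprung fully back up, and the arm is clear; I handed the job in at 13 s, and no verdict came back.

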